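# Load the tube roller with two sample capsules

## Robot

A 6-joint arm with a two-finger parallel gripper is mounted at the origin on the work surface. World frame = base frame: x ahead of the robot, y to its left, z up, the work surface at z = 0. Lengths are in m, angles in rad, forces in N, time in s.
With the tool pointing down it reaches from about 0.375 to 0.975 m from the base axis. Payload 3.8 kg.
Tool frame: the origin (TCP) lies midway between the tips of the shut fingers; the grasp point (between the pads) lies 19 mm behind it; z points along the fingers, y is the line along which they close (so a half turn about z gives the same grasp; the last joint's range is limited). The gripper opens to 85 mm and grips with 20 to 120 N. Pads are 22 mm wide; open, the fingers measure 114 mm over their backs; the gripper's body (76 mm by 85 mm) begins 54 mm behind the grasp point. The pads swing forward as they close: fully open they stand 13 mm farther back than shut.
Start: joints at [1.266, 0.264, 1.604, -0, 1.274, -0.037], TCP at [0.179, 0.651, 0.231] pointing down, gripper open.
Joint ranges: [-2.63, 2.63], [-0.94, 2.18], [0.31, 2.57], [-1.31, 4.45], [0, 2.66], [-2.55, 2.55]. Speed limits (rad/s): [2.57, 2.57, 3.14, 3.14, 3.14, 3.14].

## Interface

Orientations are given as a rotation vector (axis times angle).
In Python, from workcell import bot gives the robot as it stands.
- The arm moves only by the tool servo_tool, never from a script. Its argument "series" is a list of rows, each a list of 7 numbers: the shift along the world's x, y, z in units of 0.15 m (1.0 is 0.15 m), then the turn, a rotation vector about the world's x, y, z in units of 180 degrees (1.0 is 180 degrees), then the closure, from 0 (fully open) to 1 (shut). A call has 1 to 20 rows; each row is the pose to reach, as a shift and turn from the pose commanded when the call began, turning the shorter way round; what a row does not reach only later rows make up. A row lasts 1/10 s, in which the tool goes at most 50 mm and 8.59 degrees, less where a joint would pass 70% of its speed; a pose out of reach is approached as far as the arm can. A call with a number of a shift or a turn outside -1 to 1 is refused whole. A call with a gripper value outside its range is refused whole. The fingers move at their own pace and stop on an object; "newtons" is the grip in N (left out, the last holds). Time passes only in rows, so rows that repeat a pose let the fingers close. It gives the time, the measured TCP pose, the force, the opening and the grip force at its end, in the units of the state.
- bot.read_state(): the state, without advancing time (a new reading comes with each control period).
- bot.read_camera(name): name is "side" or "top"; returns the picture (384x512x3 uint8, red, green, blue); there is no depth.
- bot.camera_info(name): a dict with "vertical_fov" (degrees; the focal length in pixels is half the picture's height over the tangent of half this angle, whatever the lens; pixels are square), "cx", "cy" (the principal point, pixels), "R" (3x3) and "t" (3): a world point X has camera coordinates R X + t. Camera axes: x right, y down, z forward; pixel columns grow to the right and rows downward; lengths in m; the calibration is good to about 2 mm. A picture is of the moment at which its call begins. camera_info takes no time and is no camera call.
- bot.finish_job(): hands the job in; it is judged then, once.
Trained networks look in the newest picture that a camera, given by its name, has taken for a name from the list of things; names that differ only in an ending like _2 or _b are one class to them, and where a whole thing is asked for, a point or a joint stands for the part that bears it (a point fixed in the world has none). Each returns a list of dicts, best first, with "score" (0 to 1); they miss things now and then, are a little off and sometimes report something else, mostly with a low value. They report only what shows in the picture. A call takes as long as a camera call. They do not tell look-alikes from the thing itself.
- bot.recognise(target, camera): "box" ([left, top, right, bottom] as shares, 0 to 1, of the picture: columns of its width, rows of its height, round what is visible of it).
- bot.trace(target, camera): "mask" (384x512 bool, what is visible of it) and "box" ([left, top, right, bottom] as shares, 0 to 1, of the picture: columns of its width, rows of its height, round what is visible of it).
- bot.mark_of(target, camera): "at" ([row, column] as shares, 0 to 1, of the picture: columns of its width, rows of its height: a listed point, or the origin of a listed thing).
The state is a dict: "time": time; "q": joint angles; "joint_vel": joint speeds; "joint_torque": joint torques, N m; "tool_pos": TCP position; "tcp_rot": TCP orientation; "wrist_force": force on the tool from outside, world axes, zero at the start; "torque": the same for the moment, N m; "width": opening from 0.0 (shut) to 1.0 (fully open); "grip_force": force on a finger pad.
Only numpy, scipy, OpenCV 4.12 (cv2) and the standard library are available. Lean on these libraries where they do the work, as an engineer would, in place of code of your own. Each camera call takes 0.05 s, during which the arm holds its last target. There are 200 camera calls.

## Task

Lift the gravity latch bar of the sample roller out of its catch, swing the guard gate fully open and leave it open. Then take the two round-ended steel sample capsules off the ribbed mats and lay each one gently in the groove of its own pair of rollers, lengthwise and wholly between the end plates: the thick capsule on the wide-spaced pair, the thin capsule on the narrow-spaced pair. Do not drop or roll the capsules or set the rollers turning, and leave everything else on the table as it stands.

Things in the scene. Friction and masses are not known exactly. Their poses are not given: they have to be found in the camera images.
- bed: Grey base of the roller unit, fixed, 220 x 310 x 12 mm. Origin: centre of its underside, on the table; x along all roller axes, away from the robot; y to the robot's left; z up. The two roller pairs stand at y = +52 and -52 mm. At x = 0: gate hinge post at y = +140 mm (26 mm thick, 136 mm high), latch post at y = -135 mm (25 x 18 mm, 142 mm high).
- gate (a joint): Guard gate: level bar 14 mm wide, 16 mm high, 260 mm long, centre 118 mm above the table; shut, it crosses over the middle of both roller pairs. A wire grille reaches 60 mm from it to +x. Vertical hinge: 0 rad shut, grows as the free end swings away from the robot (anticlockwise from above), stop at 1.5 = fully open. It stays where left; friction 0.12 N m.
- gate_hinge (a point): Point on the gate's vertical hinge axis, at bar height (118 mm). Its axes turn with the gate; the bar runs along its -y.
- latch (a joint): Gravity latch on top of the gate bar: steel strip 8 mm wide, 10 mm high, pivoted 75 mm from the gate's hinge, its tip lying between two prongs on the latch post (2.5 mm play each side). 0 rad = down in the catch, grows as it is lifted, stop at 0.3; the tip clears the prongs from 0.10 rad. It falls back by its weight.
- latch_tab (a point): Point 2 mm below the top of the thumb tab: an upright plate on the latch strip, 140 mm from the gate's hinge, 65 mm from the latch's pivot, 10 mm thick (point's x, across the bar), 26 mm long (point's y, along the bar); its top is 172 mm above the table and 35 mm above the strip. Raising it 10 to 15 mm frees the latch; then swing the gate with it still held.
- wide_pair_seat (a point): Centre of the thick capsule's axis when it lies in the groove of the wide-spaced pair (two black rubber rollers 26 mm in diameter, 190 mm long, axes 62 mm apart). x along the rollers, z up. Roller tops 12 mm below this point. End plates (inner faces at x = +-95 mm) reach up to 18 mm below it. The wide pair may be the left or the right one.
- narrow_pair_seat (a point): The same for the thin capsule on the narrow-spaced pair (same rollers, axes 32 mm apart); roller tops 12 mm below this point, end plates as on the wide pair.
- thick: Thick sample capsule: plain steel cylinder with round (hemispherical) ends and a dark seam near one end, 54 mm diameter, 160 mm long overall, about 0.45 kg. Origin at its middle on its axis; x along its axis (its y and z may point anywhere round it). It starts lying in the ribs of one mat with its axis 35 mm above the table.
- thin: Thin sample capsule, same make, 34 mm diameter, 130 mm long overall, about 0.22 kg. Origin at its middle, x along its axis. It starts lying in the ribs of the other mat with its axis 24 mm above the table.
- mat_thick: White ribbed drying mat under the thick capsule, fixed, 160 x 100 mm, with four ribs along x, their tops 11 mm above the table. Origin: centre of the underside. It may be on the left or the right of the roller unit.
- mat_thin: The same mat under the thin capsule, on the other side.
- wide_pair_a (a joint): Roller of the wide pair on the -y side: angle about the roller's axis, 0 at the start; turns freely against a little friction (0.006 N m).
- wide_pair_b (a joint): Roller of the wide pair on the +y side, likewise.
- narrow_pair_a (a joint): Roller of the narrow pair on the -y side, likewise.
- narrow_pair_b (a joint): Roller of the narrow pair on the +y side, likewise.
- jar: Bystander: small glass jar, 40 mm diameter, 62 mm high, stands about 80 mm to the side of the thick capsule's axis. Origin: centre of the underside.
- tin: Bystander: small aluminium can, 38 mm diameter, 55 mm high, stands about 72 mm to the side of the thin capsule's axis. Origin: centre of the underside.
- bottle: Bystander: white plastic bottle, 68 mm diameter, 190 mm high, standing beyond the mat on the right.
- brush: Bystander: brush about 190 mm long lying flat beyond the roller unit, below the gate's sweep.
- funnel: Bystander: steel funnel standing mouth down, 80 mm diameter, 75 mm high, beyond the mat on the left.
- cup: Bystander: white plastic cup, 72 mm diameter, 60 mm high, near the robot on its right.
There are look-alikes about, which are no part of the job. What is shaped like the thick but blue is not meant. Leave any green look-alike of the thin alone.

How it is judged:
By the outcome, as a careful person would: the job done as asked, in the order asked, and still so for the second after the job is handed in, with the robot touching nothing.
It also fails if it takes over 72 s, if anything falls off the work surface, if the arm or the gripper's body presses on something with over 40 N, if the wrist force passes 120 N, or if a joint passes its speed limit or range.

## Working session

There is one attempt and no reset: what is moved stays moved. The work goes in short steps, Python scripts to look and compute and a tool call to move; the robot and the scene stay as the last step left them, time stands still between calls to the robot, and variables do not carry over. Pictures are saved under pics/ and viewed, at most 11 in all, crops included, and the job is handed in when it is done.

Besides the shell and the picture viewer there is one more tool, called by a JSON object that holds its "op" and its "data", one argument or row to a line. servo_tool: Moves the arm, as the interface text tells. Shifts and turns lie within -1 to 1; 1 stands for 0.15 m of shift or 180 degrees of turn. Its arguments: {"type":"object","properties":{"series":{"type":"array","items":{"type":"array","items":{"type":"number"}}},"newtons":{"type":"number"}},"required":["series"]}

```bash
mkdir -p pics; cat > h.py <<'E'
import numpy as np, cv2
from workcell import bot
def cam(n):
    c=bot.camera_info(n); f=192/np.tan(np.radians(c["vertical_fov"])/2)
    return f,c["cx"],c["cy"],np.array(c["R"]),np.array(c["t"])
def proj(n,X):
    f,cx,cy,R,t=cam(n); p=R@np.array(X)+t; return np.array([f*p[0]/p[2]+cx,f*p[1]/p[2]+cy])
def ray(n,uv):
    f,cx,cy,R,t=cam(n); d=R.T@np.array([(uv[0]-cx)/f,(uv[1]-cy)/f,1]); return -R.T@t,d
def onz(n,uv,z):
    o,d=ray(n,uv); return o+d*(z-o[2])/d[2]
def tri(uv1,uv2):
    o1,d1=ray("top",uv1);o2,d2=ray("side",uv2)
    s=np.linalg.lstsq(np.c_[d1,-d2],o2-o1,rcond=None)[0]
    a=o1+s[0]*d1;b=o2+s[1]*d2; return (a+b)/2,np.linalg.norm(a-b)
E
python3 - <<'E'
from h import *
np.set_printoptions(precision=3,suppress=True)
for n in("top","side"):
    im=bot.read_camera(n); cv2.imwrite(f"pics/{n}0.png",im[...,::-1])
    print(n,bot.camera_info(n)["vertical_fov"],-cam(n)[3].T@cam(n)[4])
Z=dict(bed=0,gate_hinge=.118,latch_tab=.170,wide_pair_seat=None,narrow_pair_seat=None,thick=.035,thin=.024,mat_thick=0,mat_thin=0,jar=0,tin=0)
for k,z in Z.items():
    P={}
    for n in("top","side"):
        for m in bot.mark_of(k,n)[:3]:
            uv=(m["at"][1]*512,m["at"][0]*384); P.setdefault(n,uv)
            print(k,n,round(m["score"],2),np.array(uv), onz(n,uv,z if z is not None else .06))
    if len(P)==2: print("   tri",*tri(P["top"],P["side"]))
s=bot.read_state();print(s["time"],s["tool_pos"],s["tcp_rot"])
E
```

```text
top 54.74971687575107 [ 0.319 -0.003  1.182]
side 53.82681191871899 [ 0.032 -0.552  0.912]
bed top 0.96 [259.686 207.283] [ 0.498 -0.001  0.   ]
bed side 0.78 [252.723 226.406] [0.504 0.008 0.   ]
   tri [ 0.496 -0.001  0.015] 0.0004670486267439338
gate_hinge top 0.87 [210.022 195.302] [0.513 0.144 0.118]
gate_hinge side 0.82 [222.208 174.989] [0.509 0.148 0.118]
gate_hinge side 0.38 [391.987 261.005] [ 0.619 -0.38   0.118]
   tri [0.51  0.145 0.12 ] 0.006049278103853156
latch_tab top 0.79 [260.198 193.882] [ 0.51  -0.003  0.17 ]
latch_tab side 0.79 [256.205 192.192] [ 0.502 -0.015  0.17 ]
   tri [ 0.513 -0.003  0.153] 7.801171549250554e-05
wide_pair_seat top 0.84 [244.992 203.482] [0.5   0.044 0.06 ]
wide_pair_seat side 0.84 [244.685 204.288] [0.512 0.051 0.06 ]
   tri [0.5   0.041 0.076] 0.006619743071337992
narrow_pair_seat top 0.6 [275.917 204.71 ] [ 0.497 -0.051  0.06 ]
narrow_pair_seat side 0.6 [270.387 219.494] [ 0.527 -0.045  0.06 ]
   tri [ 0.502 -0.056  0.086] 0.021770451660683202
thick top 0.87 [366.899 210.086] [ 0.488 -0.336  0.035]
thick top 0.68 [395.878 284.083] [ 0.2
[... 655 characters left out ...]
  0.356 0.   ]
mat_thin side 0.66 [258.611 316.186] [ 0.32  -0.219  0.   ]
mat_thin side 0.64 [173.312 180.71 ] [0.438 0.347 0.   ]
mat_thin side 0.39 [221.594 174.605] [0.579 0.255 0.   ]
   tri [ 0.579  0.392 -0.96 ] 0.5073591422154926
jar top 0.44 [348.211 236.582] [ 0.408 -0.283  0.   ]
jar top 0.22 [150.682 224.41 ] [0.438 0.346 0.   ]
jar side 0.57 [300.288 315.494] [ 0.399 -0.289  0.   ]
jar side 0.51 [253.901 188.89 ] [0.615 0.125 0.   ]
   tri [ 0.407 -0.286 -0.016] 0.004141220181248684
tin top 0.68 [176.384 218.381] [0.458 0.265 0.   ]
tin side 0.7 [190.208 190.502] [0.453 0.267 0.   ]
   tri [ 0.456  0.266 -0.   ] 0.005681410108046022
1.2 [0.179 0.651 0.231] [ 0.419  3.113 -0.   ]
```

```bash
python3 - <<'E'
import cv2
for n,(x0,y0,x1,y1) in dict(top=(110,120,430,320),side=(120,130,420,350)).items():
    i=cv2.imread(f"pics/{n}0.png")[y0:y1,x0:x1]; cv2.imwrite(f"pics/{n}0c.png",cv2.resize(i,None,fx=2.5,fy=2.5,interpolation=cv2.INTER_CUBIC))
from h import *
np.set_printoptions(precision=3,suppress=True)
bot.read_camera("top");bot.read_camera("side")
for k,z in dict(thick=.035,thin=.024,bed=.006,latch=.13,mat_thick=.011,mat_thin=.011).items():
  for n in("top","side"):
    for m in bot.trace(k,n)[:2]:
        ys,xs=np.nonzero(m["mask"]); 
        if len(xs)<10: continue
        P=np.array([onz(n,(x+.5,y+.5),z)[:2] for x,y in zip(xs,ys)])
        r=cv2.minAreaRect((P*1000).astype(np.float32)); c=bot
        w,v=np.linalg.eigh(np.cov(P.T)); a=v[:,1]; s=P@a
        print(k,n,round(m["score"],2),"mean",P.mean(0),"axis deg",np.degrees(np.arctan2(a[1],a[0])),"len",np.ptp(s),"rect",np.array(r[0]),np.array(r[1]),r[2])
E
```

```text
thick top 0.83 mean [ 0.264 -0.414] axis deg 87.9104939591757 len 0.15888195266170618 rect [ 263.847 -413.279] [158.756  54.853] 87.27398681640625
thick top 0.7 mean [ 0.473 -0.331] axis deg -139.4529976149945 len 0.15963230042298904 rect [ 472.834 -331.372] [159.675  56.557] 40.25897216796875
thick side 0.92 mean [ 0.27  -0.373] axis deg 111.04793858474692 len 0.0897691977914607 rect [ 278.593 -374.522] [54.65  83.318] 47.36698532104492
thick side 0.8 mean [ 0.476 -0.33 ] axis deg -141.05271475163096 len 0.16378231779904218 rect [ 478.544 -326.912] [163.867  57.319] 38.32731628417969
thin top 0.66 mean [0.289 0.198] axis deg 145.49856991513818 len 0.12747655151417805 rect [288.186 197.516] [ 38.023 127.519] 56.03724670410156
thin top 0.58 mean [0.435 0.339] axis deg 175.57448056234497 len 0.1263150593361756 rect [435.851 340.471] [ 37.618 126.25 ] 86.10700988769531
thin side 0.9 mean [0.29  0.196] axis deg 144.37677587400592 len 0.12653944699945968 rect [289.524 196.162] [ 43.991 126.344] 55.4692268371582
thin side 0.54 mean [0.434 0.342] axis deg 178.36916727973747 len 0.1296646021826352 rect [438.389 341.73 ] [ 49.823 129.248] 86.34619140625Traceback (most recent call last):
  File "<stdin>", line 12, in <module>
  File "h.py", line 11, in onz
    o,d=ray(n,uv); return o+d*(z-o[2])/d[2]
        ~~~^^^^^^
  File "h.py", line 9, in ray
    f,cx,cy,R,t=cam(n); d=R.T@np.array([(uv[0]-cx)/f,(uv[1]-cy)/f,1]); return -R.T@t,d
                ~~~^^^
  File "h.py", line 4, in cam
    c=bot.camera_info(n); f=192/np.tan(np.radians(c["vertical_fov"])/2)
ValueError: time passes only in moves, steps and waits
```

View pics/top0c.png

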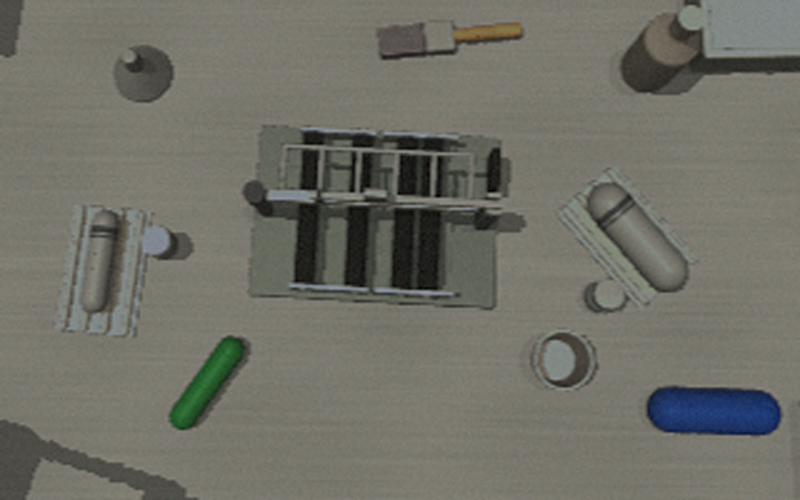

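View pics/side0c.png

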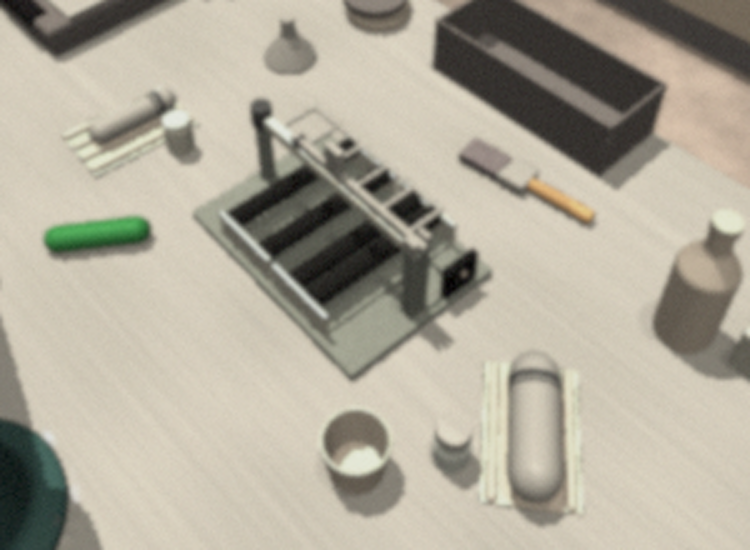

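The top crop shows the roller unit with the wide pair on the left (crop columns 307 and 357) and the narrow pair on the right (405 and 428). The thick steel capsule is on the right mat (crop 640,237) and the thin one on the left mat (crop 100,260). The green and blue capsules are decoys. The latch tab is at about (376,194). The side crop agrees, and the bed is yawed by about -3°. Next I'll refine the bed pose.

```bash
sed -i 's/^def cam(n):/import functools\n@functools.lru_cache(None)\ndef cam(n):/' h.py; python3 - <<'E'
from h import *
from scipy.optimize import least_squares
np.set_printoptions(precision=4,suppress=True)
i=cv2.imread("pics/top0.png")[165:255,200:320]; cv2.imwrite("pics/z1.png",cv2.resize(i,None,fx=6.6,fy=6.6,interpolation=cv2.INTER_CUBIC))
C=np.array([[214.4,170.4],[210,238],[308,242.8],[310,174.8]])
W=np.array([onz("top",c,.012)[:2] for c in C]); print(W, W.mean(0))
L=np.array([[.11,.155],[-.11,.155],[-.11,-.155],[.11,-.155]])
f=lambda p:((L@np.array([[np.cos(p[2]),np.sin(p[2])],[-np.sin(p[2]),np.cos(p[2])]])+p[:2])-W).ravel()
r=least_squares(f,[.5,0,0]); print(r.x,np.degrees(r.x[2]),r.fun*1000)
p=r.x
for nm,X in dict(tabtop=(0,0,.172),post=(0,-.135,.142),hinge=(0,.14,.136)).items():
    c,s=np.cos(p[2]),np.sin(p[2]); w=[p[0]+c*X[0]-s*X[1],p[1]+s*X[0]+c*X[1],X[2]]
    print(nm,w,proj("top",w),proj("side",w))
E
```

```text
[[ 0.6151  0.1475]
 [ 0.3965  0.1532]
 [ 0.3857 -0.1539]
 [ 0.6044 -0.1631]] [ 0.5004 -0.0041]
[ 0.5004 -0.0041 -0.0344] -1.9722120236767993 [ 0.6221 -0.4626 -0.6533  1.4388 -0.5304 -1.3067  0.5616  0.3305]
tabtop [np.float64(0.5004098873591869), np.float64(-0.004090886241339006), 0.172] [260.723  196.9868] [253.1053 189.9259]
post [np.float64(0.49576388984767805), np.float64(-0.1390109170267011), 0.142] [308.1394 201.0889] [286.8567 225.9396]
hinge [np.float64(0.5052279588526035), np.float64(0.13582618272125874), 0.136] [211.8833 196.9201] [223.3963 173.2248]
```

View pics/z1.png

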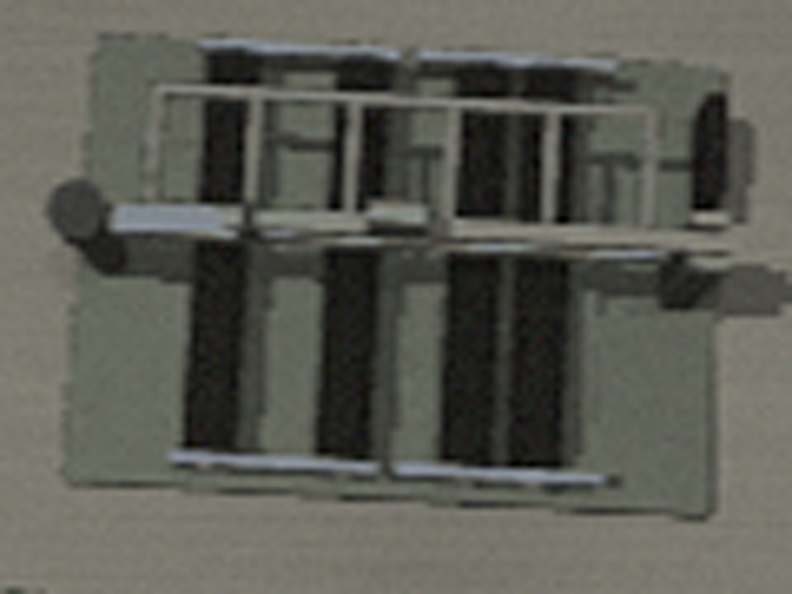

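{"op": "servo_tool", "data": {
  "series": [
    [0.427, -0.873, 0.1, 0, 0, -0.085, 0],
    [0.427, -0.873, 0.1, 0, 0, -0.085, 0],
    [0.427, -0.873, 0.1, 0, 0, -0.085, 0],
    [0.427, -0.873, 0.1, 0, 0, -0.085, 0]
  ]
}}

```text
time: 1.95
tool_pos: [0.2447, 0.516, 0.247]
tcp_rot: [0.835, 3.027, -0.002]
wrist_force: [-0.4, 0.1, -0.4]
width: 1.002
grip_force: 0.0
```

{"op": "servo_tool", "data": {
  "series": [
    [0.427, -0.873, 0, 0, 0, -0.085, 0],
    [0.427, -0.873, 0, 0, 0, -0.085, 0],
    [0.427, -0.873, 0, 0, 0, -0.085, 0],
    [0.427, -0.873, 0, 0, 0, -0.085, 0]
  ]
}}

```text
time: 2.35
tool_pos: [0.3083, 0.3856, 0.2464]
tcp_rot: [1.232, 2.888, -0.001]
wrist_force: [0.1, 0.5, 0.3]
width: 1.003
grip_force: 0.0
```

{"op": "servo_tool", "data": {
  "series": [
    [0.427, -0.873, 0, 0, 0, -0.085, 0],
    [0.427, -0.873, 0, 0, 0, -0.085, 0],
    [0.427, -0.873, 0, 0, 0, -0.085, 0],
    [0.427, -0.873, 0, 0, 0, -0.085, 0]
  ]
}}

```text
time: 2.75
tool_pos: [0.3728, 0.2551, 0.2466]
tcp_rot: [1.606, 2.698, -0.0]
wrist_force: [-0.2, 0.5, 1.8]
width: 1.0
grip_force: 0.0
```

{"op": "servo_tool", "data": {
  "series": [
    [0.427, -0.873, 0, 0, 0, -0.085, 0],
    [0.427, -0.873, 0, 0, 0, -0.085, 0],
    [0.427, -0.873, 0, 0, 0, -0.085, 0],
    [0.427, -0.873, 0, 0, 0, -0.085, 0]
  ]
}}

```text
time: 3.15
tool_pos: [0.4371, 0.1245, 0.2466]
tcp_rot: [1.951, 2.46, 0.0]
wrist_force: [-0.3, 0.5, 0.0]
width: 1.0
grip_force: 0.0
```

{"op": "servo_tool", "data": {
  "series": [
    [0.427, -0.873, 0, 0, 0, -0.086, 0.4],
    [0.427, -0.873, 0, 0, 0, -0.086, 0.4],
    [0.427, -0.873, 0, 0, 0, -0.086, 0.4],
    [0.427, -0.873, 0, 0, 0, -0.086, 0.4],
    [0.427, -0.873, 0, 0, 0, -0.086, 0.4]
  ]
}}

```text
time: 3.65
tool_pos: [0.4994, -0.0028, 0.246]
tcp_rot: [-2.26, -2.18, -0.001]
wrist_force: [-0.6, 1.1, -0.4]
width: 0.605
grip_force: 0.0
```

{"op": "servo_tool", "data": {
  "series": [
    [0, -0.008, -0.2, 0, 0, 0, 0.4],
    [0, -0.008, -0.4, 0, 0, 0, 0.4],
    [0, -0.008, -0.55, 0, 0, 0, 0.4],
    [0, -0.008, -0.65, 0, 0, 0, 0.4],
    [0, -0.008, -0.65, 0, 0, 0, 0.4]
  ]
}}

```text
time: 4.15
tool_pos: [0.4967, -0.0031, 0.1464]
tcp_rot: [-2.255, -2.182, 0.005]
wrist_force: [-0.2, 1.2, 0.4]
width: 0.601
grip_force: 0.0
```

```bash
python3 - <<'E'
from h import *
i=bot.read_camera("side")[150:250,200:320]; cv2.imwrite("pics/s1.png",cv2.resize(i[...,::-1],None,fx=6,fy=6,interpolation=cv2.INTER_CUBIC))
E
```

```text
(no output)
```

View pics/s1.png

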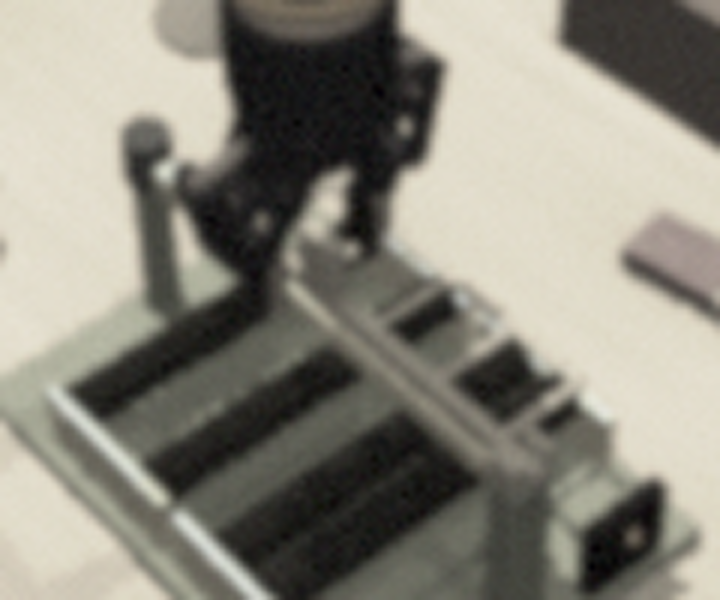

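The side crop shows the open fingers on either side of the tab, above the bar (about pixel 310,230 in the crop). I'll close now.

{"op": "servo_tool", "data": {
  "series": [
    [0, 0, 0, 0, 0, 0, 1],
    [0, 0, 0, 0, 0, 0, 1],
    [0, 0, 0, 0, 0, 0, 1],
    [0, 0, 0, 0, 0, 0, 1],
    [0, 0, 0, 0, 0, 0, 1],
    [0, 0, 0, 0, 0, 0, 1]
  ],
  "newtons": 35
}}

```text
time: 4.8
tool_pos: [0.5021, -0.005, 0.1507]
tcp_rot: [2.258, 2.178, 0.009]
wrist_force: [6.9, -0.2, -2.1]
width: 0.102
grip_force: 40.0
```

{"op": "servo_tool", "data": {
  "series": [
    [0.013, 0.005, 0.016, -0.012, 0, 0, 1],
    [0.013, 0.01, 0.032, -0.024, 0.001, 0, 1],
    [0.013, 0.016, 0.048, -0.036, 0.001, 0, 1],
    [0.013, 0.022, 0.064, -0.048, 0.002, 0, 1],
    [0.013, 0.028, 0.08, -0.06, 0.002, 0, 1],
    [0.013, 0.028, 0.08, -0.06, 0.002, 0, 1],
    [0.013, 0.028, 0.08, -0.06, 0.002, 0, 1]
  ]
}}

```text
time: 5.5
tool_pos: [0.5024, -0.0008, 0.1625]
tcp_rot: [2.16, 2.085, -0.199]
wrist_force: [2.1, -1.3, 5.0]
width: 0.11
grip_force: 41.0
```

```bash
python3 - <<'E'
from h import *
i=bot.read_camera("side")[150:250,200:320]; cv2.imwrite("pics/s2.png",cv2.resize(i[...,::-1],None,fx=6,fy=6,interpolation=cv2.INTER_CUBIC))
s=bot.read_state(); p=s["tool_pos"]
H=np.array([.5055,.136])
for H in ([.5055,.136],):
  H=np.array(H)
  for k in range(1,19):
    a=np.radians(87.0)*k/18
    c,sn=np.cos(a),np.sin(a); d=np.array(p[:2])-H
    print(k,np.round((np.array([c*d[0]-sn*d[1],sn*d[0]+c*d[1]])-d)/.15,3),round(a/np.pi,3))
print(p,s["tcp_rot"],s["wrist_force"])
E
```

```text
1 [0.077 0.001] 0.027
2 [0.153 0.009] 0.054
3 [0.229 0.024] 0.081
4 [0.303 0.044] 0.107
5 [0.375 0.071] 0.134
6 [0.445 0.104] 0.161
7 [0.511 0.143] 0.188
8 [0.575 0.187] 0.215
9 [0.634 0.236] 0.242
10 [0.688 0.29 ] 0.269
11 [0.739 0.349] 0.295
12 [0.783 0.411] 0.322
13 [0.823 0.477] 0.349
14 [0.857 0.546] 0.376
15 [0.885 0.618] 0.403
16 [0.906 0.692] 0.43
17 [0.922 0.767] 0.456
18 [0.931 0.843] 0.483
[ 0.50234801 -0.00083326  0.16234544] [ 2.16033708  2.08441458 -0.19887666] [ 1.69415742 -0.90530202  5.80439949]
```

View pics/s2.png

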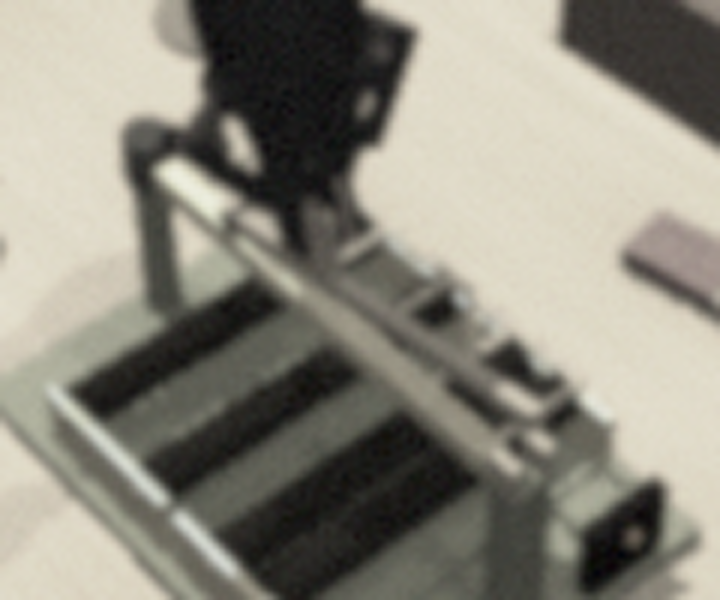

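The strip's tip (about 550,400) is now well above the prongs (about 520,450), so the latch is free. I'll swing the gate.

{"op": "servo_tool", "data": {
  "series": [
    [0.04, 0, 0, 0, 0, 0.014, 1],
    [0.077, 0.001, 0, 0, 0, 0.027, 1],
    [0.153, 0.009, 0, 0, 0, 0.054, 1],
    [0.229, 0.024, 0, 0, 0, 0.081, 1],
    [0.303, 0.044, 0, 0, 0, 0.107, 1],
    [0.375, 0.071, 0, 0, 0, 0.134, 1],
    [0.445, 0.104, 0, 0, 0, 0.161, 1],
    [0.511, 0.143, 0, 0, 0, 0.188, 1],
    [0.575, 0.187, 0, 0, 0, 0.215, 1],
    [0.634, 0.236, 0, 0, 0, 0.242, 1],
    [0.688, 0.29, 0, 0, 0, 0.269, 1],
    [0.739, 0.349, 0, 0, 0, 0.295, 1],
    [0.783, 0.411, 0, 0, 0, 0.322, 1],
    [0.823, 0.477, 0, 0, 0, 0.349, 1],
    [0.857, 0.546, 0, 0, 0, 0.376, 1],
    [0.885, 0.618, 0, 0, 0, 0.403, 1],
    [0.906, 0.692, 0, 0, 0, 0.43, 1],
    [0.922, 0.767, 0, 0, 0, 0.456, 1],
    [0.931, 0.843, 0, 0, 0, 0.483, 1],
    [0.931, 0.843, 0, 0, 0, 0.483, 1]
  ]
}}

```text
time: 7.55
tool_pos: [0.646, 0.1244, 0.1644]
tcp_rot: [0.129, 2.938, -0.011]
wrist_force: [9.8, -4.1, 2.6]
width: 0.107
grip_force: 41.8
```

```bash
python3 - <<'E'
from h import *
from scipy.spatial.transform import Rotation as R
s=bot.read_state(); r=R.from_rotvec(s["tcp_rot"]).as_matrix(); print(np.round(r,3), s["wrist_force"],s["q"])
i=bot.read_camera("top")[120:270,130:330]; cv2.imwrite("pics/t3.png",cv2.resize(i[...,::-1],None,fx=4,fy=4,interpolation=cv2.INTER_CUBIC))
E
```

```text
[[-0.976  0.088  0.199]
 [ 0.086  0.996 -0.016]
 [-0.199  0.001 -0.98 ]] [ 9.78619399 -4.12483936  2.55431892] [ 0.17959642  0.16432896  1.86477422 -0.06489245  0.9194924  -1.26878013]
```

View pics/t3.png

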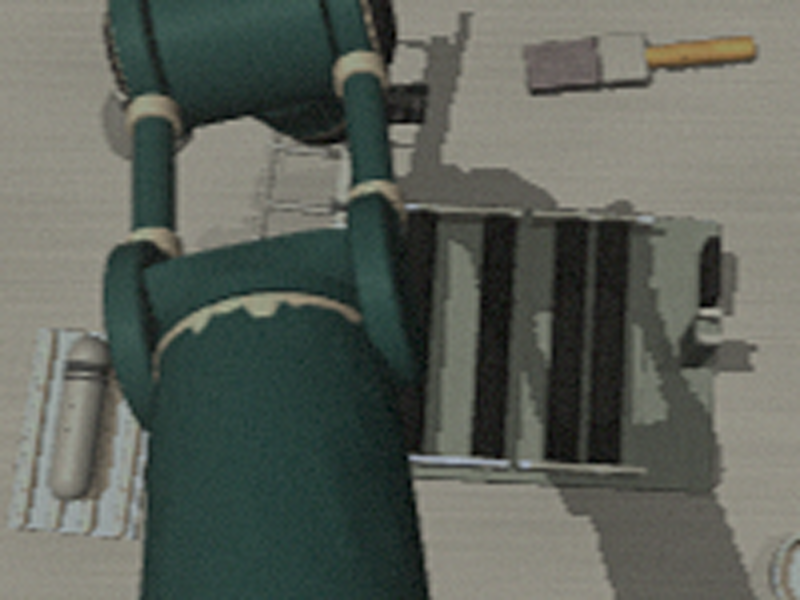

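The gate bar points away from the robot and the grille lies on the +y side. The tool turned 87° and there is slight pressure at the stop, so the gate is open. I'll lower the latch, then release.

{"op": "servo_tool", "data": {
  "series": [
    [0.012, 0, -0.016, 0.001, 0.013, 0, 1],
    [0.024, 0, -0.032, 0.002, 0.026, 0, 1],
    [0.036, 0, -0.048, 0.003, 0.039, 0, 1],
    [0.048, 0, -0.064, 0.004, 0.051, 0, 1],
    [0.048, 0, -0.079, 0.005, 0.063, 0, 1],
    [0.048, 0, -0.079, 0.005, 0.063, 0, 1]
  ]
}}

```text
time: 8.2
tool_pos: [0.6514, 0.1237, 0.1505]
tcp_rot: [-0.143, -3.134, 0.001]
wrist_force: [4.3, -3.9, 4.4]
width: 0.106
grip_force: 41.7
```

{"op": "servo_tool", "data": {
  "series": [
    [0, 0, 0, 0, 0, 0, 0.6],
    [0, 0, 0, 0, 0, 0, 0.5],
    [0, 0, 0, 0, 0, 0, 0.5],
    [0, 0, 0, 0, 0, 0, 0.5]
  ]
}}

```text
time: 8.6
tool_pos: [0.6468, 0.1257, 0.1483]
tcp_rot: [-0.138, -3.127, 0.002]
wrist_force: [-0.2, -0.2, 0.7]
width: 0.499
grip_force: 0.0
```

{"op": "servo_tool", "data": {
  "series": [
    [0, 0, 0.1, 0, 0, 0, 0.5],
    [0, 0, 0.4, 0, 0, 0, 0.5],
    [0, 0, 0.7, 0, 0, 0, 0.5],
    [-0.2, -0.2, 0.9, 0, 0, 0, 0.25],
    [-0.4, -0.5, 0.9, 0, 0, 0, 0.25],
    [-0.5, -0.9, 0.9, 0, 0, 0, 0.25],
    [-0.5, -0.9, 0.9, 0, 0, 0, 0.25]
  ]
}}

```text
time: 9.3
tool_pos: [0.5714, -0.0123, 0.2862]
tcp_rot: [-0.142, -3.131, 0.004]
wrist_force: [-0.0, 0.4, 0.5]
width: 0.749
grip_force: 0.0
```

```bash
python3 - <<'E'
from h import *
s=bot.read_state(); print(s["tool_pos"],s["tcp_rot"],s["wrist_force"])
i=bot.read_camera("side"); cv2.imwrite("pics/s3.png",cv2.resize(i[110:290,130:400][...,::-1],None,fx=2.9,fy=2.9,interpolation=cv2.INTER_CUBIC))
E
```

```text
[ 0.57138183 -0.01234252  0.28617537] [-0.1415252  -3.1307684   0.00425556] [-0.02939919  0.39311875  0.53307185]
```

View pics/s3.png

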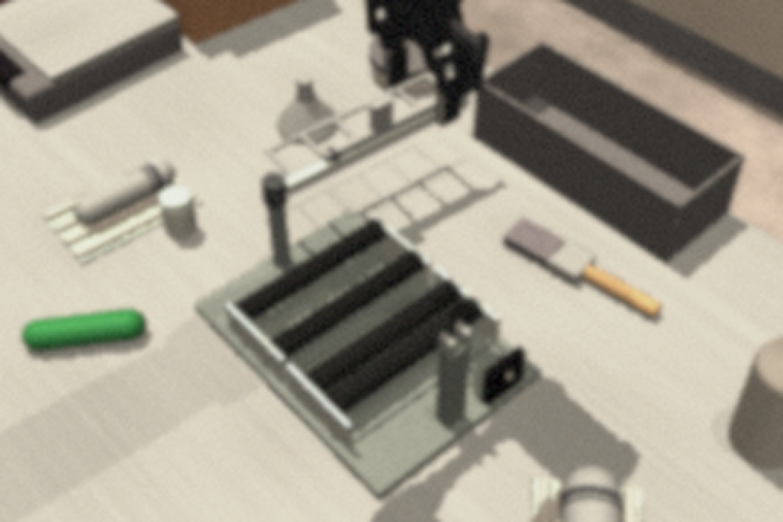

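The gate is open with the latch resting on the bar, and the rollers are clear. I'll re-measure both capsules now.

```bash
cat >> h.py <<'E'
def caps(k,z,near,L):
  for n in("top","side"):
    bot.read_camera(n)
    for m in bot.trace(k,n)[:4]:
        ys,xs=np.nonzero(m["mask"])
        if len(xs)<10: continue
        P=np.array([onz(n,(x+.5,y+.5),z)[:2] for x,y in zip(xs,ys)])
        if np.hypot(*(P.mean(0)-near))>.06: continue
        r=cv2.minAreaRect((P*1000).astype(np.float32)); w,v=np.linalg.eigh(np.cov(P.T)); a=v[:,1]
        print(k,n,round(m["score"],2),"mean",P.mean(0).round(4),"axis",np.degrees(np.arctan2(a[1],a[0])).round(1)%180,"len",np.ptp(P@a).round(4),"rect",np.round(r[0],1),np.round(r[1],1))
E
python3 - <<'E'
from h import *
caps("thick",.035,[.475,-.33],.16); caps("thin",.024,[.435,.34],.13)
E
```

```text
thick top 0.79 mean [ 0.4731 -0.3317] axis 40.099999999999994 len 0.1601 rect [ 473.7 -332.1] [160.1  59. ]
thick side 0.82 mean [ 0.4762 -0.3293] axis 39.80000000000001 len 0.1618 rect [ 479.5 -327.3] [161.5  53.7]
thin top 0.68 mean [0.4355 0.3393] axis 175.9 len 0.1265 rect [435.9 339.4] [ 36.  126.6]
thin side 0.66 mean [0.4398 0.3423] axis 176.6 len 0.1301 rect [440.7 341.1] [ 50.8 130. ]
```

{"op": "servo_tool", "data": {
  "series": [
    [-0.21, -0.709, -0.15, 0, 0, -0.25, 0.2],
    [-0.21, -0.709, -0.15, 0, 0, -0.25, 0.2],
    [-0.21, -0.709, -0.15, 0, 0, -0.25, 0.2],
    [-0.21, -0.709, -0.15, 0, 0, -0.25, 0.2],
    [-0.21, -0.709, -0.15, 0, 0, -0.25, 0.2],
    [-0.21, -0.709, -0.15, 0, 0, -0.25, 0.2]
  ]
}}

```text
time: 10.35
tool_pos: [0.5414, -0.1153, 0.2611]
tcp_rot: [-1.33, -2.835, -0.005]
wrist_force: [-0.3, -0.2, -0.0]
width: 0.794
grip_force: 0.0
```

{"op": "servo_tool", "data": {
  "series": [
    [-0.21, -0.709, -0.15, 0, 0, -0.25, 0.2],
    [-0.21, -0.709, -0.15, 0, 0, -0.25, 0.2],
    [-0.21, -0.709, -0.15, 0, 0, -0.25, 0.2],
    [-0.21, -0.709, -0.15, 0, 0, -0.25, 0.2],
    [-0.21, -0.709, -0.15, 0, 0, -0.25, 0.2],
    [-0.21, -0.709, -0.15, 0, 0, -0.25, 0.2]
  ]
}}

```text
time: 10.95
tool_pos: [0.51, -0.2217, 0.2385]
tcp_rot: [-2.315, -2.111, -0.01]
wrist_force: [-0.2, 0.4, -0.3]
width: 0.798
grip_force: 0.0
```

{"op": "servo_tool", "data": {
  "series": [
    [-0.22, -0.7, -0.15, 0, 0, -0.25, 0.2],
    [-0.22, -0.7, -0.15, 0, 0, -0.25, 0.2],
    [-0.22, -0.7, -0.15, 0, 0, -0.25, 0.2],
    [-0.22, -0.7, -0.15, 0, 0, -0.25, 0.2],
    [-0.22, -0.7, -0.15, 0, 0, -0.25, 0.2],
    [-0.22, -0.7, -0.15, 0, 0, -0.25, 0.2],
    [-0.22, -0.7, -0.15, 0, 0, -0.25, 0.2]
  ]
}}

```text
time: 11.65
tool_pos: [0.4772, -0.3266, 0.2161]
tcp_rot: [-2.947, -1.072, -0.014]
wrist_force: [-0.8, -0.2, -0.3]
width: 0.798
grip_force: 0.0
```

{"op": "servo_tool", "data": {
  "series": [
    [-0.018, -0.026, -0.3, 0, 0, 0, 0.2],
    [-0.018, -0.026, -0.6, 0, 0, 0, 0.2],
    [-0.018, -0.026, -0.87, 0, 0, 0, 0.2],
    [-0.018, -0.026, -0.87, 0, 0, 0, 0.2],
    [-0.018, -0.026, -0.87, 0, 0, 0, 0.2],
    [-0.018, -0.026, -0.87, 0, 0, 0, 0.2]
  ]
}}

```text
time: 12.25
tool_pos: [0.476, -0.3321, 0.0886]
tcp_rot: [-2.951, -1.073, -0.018]
wrist_force: [-0.2, -0.0, 0.5]
width: 0.797
grip_force: 0.0
```

```bash
python3 - <<'E'
from h import *
s=bot.read_state(); print(s["tool_pos"],s["tcp_rot"],s["q"])
i=bot.read_camera("side")[200:350,260:440]; cv2.imwrite("pics/s4.png",cv2.resize(i[...,::-1],None,fx=4,fy=4,interpolation=cv2.INTER_CUBIC))
E
```

```text
[ 0.47595656 -0.33214797  0.08863221] [-2.95124292 -1.0733563  -0.01750491] [-0.65822595  0.21276829  1.94753663  0.01213091  0.97635617  0.20815326]
```

View pics/s4.png

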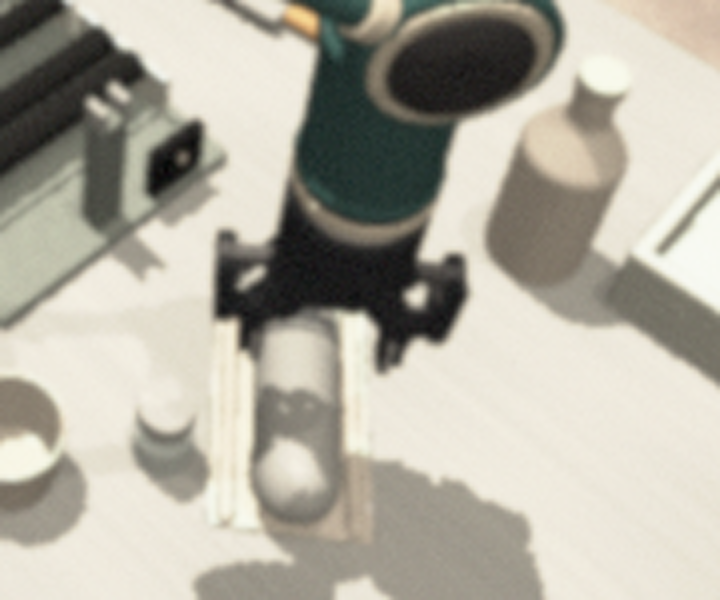

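The fingers line up with the capsule (crop 295,420), with the jar clear to the left. I'll descend.

{"op": "servo_tool", "data": {
  "series": [
    [-0.008, 0.01, -0.15, 0, 0, 0, 0.2],
    [-0.008, 0.01, -0.28, 0, 0, 0, 0.2],
    [-0.008, 0.01, -0.38, 0, 0, 0, 0.2],
    [-0.008, 0.01, -0.44, 0, 0, 0, 0.2],
    [-0.008, 0.01, -0.44, 0, 0, 0, 0.2],
    [-0.008, 0.01, -0.44, 0, 0, 0, 0.2]
  ]
}}

```text
time: 12.9
tool_pos: [0.4733, -0.3299, 0.0207]
tcp_rot: [-2.949, -1.071, -0.015]
wrist_force: [0.4, -0.4, 0.1]
width: 0.802
grip_force: 0.0
```

{"op": "servo_tool", "data": {
  "series": [
    [0, 0, 0, 0, 0, 0, 0.3],
    [0, 0, 0, 0, 0, 0, 0.35],
    [0, 0, 0, 0, 0, 0, 0.4],
    [0, 0, 0, 0, 0, 0, 0.6],
    [0, 0, 0, 0, 0, 0, 0.6],
    [0, 0, 0, 0, 0, 0, 0.6]
  ],
  "newtons": 50
}}

```text
time: 13.5
tool_pos: [0.4727, -0.3292, 0.0211]
tcp_rot: [-2.948, -1.071, -0.014]
wrist_force: [-3.3, 2.6, 6.7]
width: 0.614
grip_force: 51.6
```

{"op": "servo_tool", "data": {
  "series": [
    [0, 0, 0.05, 0, 0, 0, 0.6],
    [0, 0, 0.15, 0, 0, 0, 0.6],
    [0, 0, 0.35, 0, 0, 0, 0.6],
    [0, 0, 0.6, 0, 0, 0, 0.6],
    [0, 0, 0.85, 0, 0, 0, 0.6],
    [0, 0, 1, 0, 0, 0, 0.6]
  ]
}}

```text
time: 14.1
tool_pos: [0.4741, -0.3306, 0.1745]
tcp_rot: [-2.953, -1.073, -0.018]
wrist_force: [1.2, -0.6, -3.6]
width: 0.614
grip_force: 53.8
```

{"op": "servo_tool", "data": {
  "series": [
    [0, 0, 0.15, 0, 0, -0.02, 0.6],
    [0, 0, 0.3, 0, 0, -0.04, 0.6],
    [0, 0.15, 0.3, 0, 0, -0.06, 0.6],
    [0.03, 0.35, 0.3, 0, 0, -0.09, 0.6],
    [0.06, 0.6, 0.3, 0, 0, -0.12, 0.6],
    [0.07, 0.85, 0.3, 0, 0, -0.14, 0.6],
    [0.07, 1, 0.3, 0, 0, -0.15, 0.6]
  ]
}}

```text
time: 14.8
tool_pos: [0.4829, -0.1771, 0.2156]
tcp_rot: [-3.118, -0.351, -0.016]
wrist_force: [0.5, -0.6, -4.4]
width: 0.614
grip_force: 53.6
```

{"op": "servo_tool", "data": {
  "series": [
    [0.03, 0.2, 0, 0, 0, -0.03, 0.6],
    [0.06, 0.45, 0, 0, 0, -0.06, 0.6],
    [0.07, 0.7, 0, 0, 0, -0.084, 0.6],
    [0.07, 0.9, 0, 0, 0, -0.084, 0.6],
    [0.07, 1, 0, 0, 0, -0.084, 0.6]
  ]
}}

```text
time: 15.3
tool_pos: [0.4933, -0.0271, 0.2157]
tcp_rot: [-3.139, 0.057, -0.017]
wrist_force: [-0.0, -0.4, -3.8]
width: 0.619
grip_force: 53.7
```

{"op": "servo_tool", "data": {
  "series": [
    [0.05, 0.15, 0, 0, 0, 0, 0.6],
    [0.055, 0.3, 0, 0, 0, 0, 0.6],
    [0.055, 0.42, 0, 0, 0, 0, 0.6],
    [0.055, 0.51, 0, 0, 0, 0, 0.6],
    [0.055, 0.51, 0, 0, 0, 0, 0.6],
    [0.055, 0.51, 0, 0, 0, 0, 0.6]
  ]
}}

```text
time: 15.9
tool_pos: [0.5019, 0.0469, 0.2152]
tcp_rot: [-3.14, 0.059, -0.016]
wrist_force: [0.1, -0.6, -3.9]
width: 0.615
grip_force: 53.7
```

```bash
python3 - <<'E'
from h import *
s=bot.read_state(); print(s["tool_pos"],s["tcp_rot"],s["wrist_force"],s["width"])
z=s["tool_pos"][2]+.014
caps("thick",z,[.50,.045],.16)
bot.read_camera("top")
for k in("wide_pair_seat","narrow_pair_seat"):
    for n in("top","side"):
        for m in bot.mark_of(k,n)[:1]: print(k,n,m["score"],onz(n,(m["at"][1]*512,m["at"][0]*384),.065))
E
```

```text
[0.50190296 0.04690458 0.21522086] [-3.1402507   0.05887648 -0.01613095] [ 0.09712022 -0.61787381 -3.89345216] 0.6154821011897463
thick top 0.56 mean [0.4552 0.0431] axis 153.0 len 0.0699 rect [456.7  42.9] [62.8 51.9]
wide_pair_seat top 0.59 [0.49347773 0.05276112 0.065     ]
wide_pair_seat side 0.61 [0.63045146 0.19834983 0.065     ]
narrow_pair_seat top 0.62 [0.45209888 0.24681303 0.065     ]
narrow_pair_seat side 0.66 [ 0.52294726 -0.04946889  0.065     ]
```

```bash
python3 - <<'E'
from h import *
np.set_printoptions(precision=4,suppress=True)
g=cv2.imread("pics/top0.png").mean(2)
P={}
for r in list(range(207,232,2)):
    row=g[r,222:295]; 
    d=row<38
    # segments
    idx=np.flatnonzero(np.diff(np.r_[0,d.astype(int),0])); segs=[(a+222,b+222) for a,b in zip(idx[::2],idx[1::2]) if b-a>4]
    X=[onz("top",((a+b)/2,r+.5),.05)[:2] for a,b in segs]
    print(r,segs)
    for x in X:
        # bed frame
        c,s=np.cos(-.037),np.sin(-.037); d2=x-[.500,-.004]; print("   bed xy",round(c*d2[0]+s*d2[1],4),round(-s*d2[0]+c*d2[1],4),end="")
    print()
E
```

```text
207 [(np.int64(229), np.int64(237)), (np.int64(249), np.int64(257)), (np.int64(268), np.int64(276)), (np.int64(278), np.int64(286))]
   bed xy -0.0148 0.0844   bed xy -0.0117 0.0228   bed xy -0.0088 -0.0357   bed xy -0.0072 -0.0665
209 [(np.int64(230), np.int64(237)), (np.int64(250), np.int64(257)), (np.int64(268), np.int64(276)), (np.int64(278), np.int64(286))]
   bed xy -0.0209 0.0824   bed xy -0.0178 0.0209   bed xy -0.015 -0.036   bed xy -0.0134 -0.0668
211 [(np.int64(229), np.int64(237)), (np.int64(249), np.int64(257)), (np.int64(268), np.int64(275)), (np.int64(278), np.int64(286))]
   bed xy -0.0272 0.0836   bed xy -0.0241 0.0221   bed xy -0.0213 -0.0347   bed xy -0.0196 -0.067
213 [(np.int64(229), np.int64(237)), (np.int64(249), np.int64(257)), (np.int64(268), np.int64(276)), (np.int64(278), np.int64(286))]
   bed xy -0.0334 0.0832   bed xy -0.0303 0.0218   bed xy -0.0274 -0.0365   bed xy -0.0258 -0.0672
215 [(np.int64(229), np.int64(237)), (np.int64(249), np.int64(257)), (np.int64(268), np.int64(275)), (np.int64(278), np.int64(286))]
   bed xy -0.0396 0.0828   bed xy -0.0365 
[... 1206 characters left out ...]
0.0656
227 [(np.int64(228), np.int64(236)), (np.int64(249), np.int64(256)), (np.int64(267), np.int64(275)), (np.int64(277), np.int64(285))]
   bed xy -0.0765 0.0834   bed xy -0.0733 0.021   bed xy -0.0705 -0.0354   bed xy -0.0689 -0.0658
229 [(np.int64(228), np.int64(236)), (np.int64(248), np.int64(256)), (np.int64(267), np.int64(275)), (np.int64(277), np.int64(285))]
   bed xy -0.0826 0.0831   bed xy -0.0795 0.0222   bed xy -0.0766 -0.0356   bed xy -0.075 -0.0661
231 [(np.int64(228), np.int64(235)), (np.int64(248), np.int64(256)), (np.int64(267), np.int64(275)), (np.int64(277), np.int64(285))]
   bed xy -0.0887 0.0842   bed xy -0.0856 0.0218   bed xy -0.0826 -0.0359   bed xy -0.0811 -0.0663
```

{"op": "servo_tool", "data": {
  "series": [
    [0, 0.008, -0.2, 0, 0.003, 0, 0.6],
    [0, 0.008, -0.4, 0, 0.003, 0, 0.6],
    [0, 0.008, -0.6, 0, 0.003, 0, 0.6],
    [0, 0.008, -0.75, 0, 0.003, 0, 0.6],
    [0, 0.008, -0.84, 0, 0.003, 0, 0.6],
    [0, 0.008, -0.84, 0, 0.003, 0, 0.6],
    [0, 0.008, -0.84, 0, 0.003, 0, 0.6]
  ]
}}

```text
time: 17.05
tool_pos: [0.5027, 0.0482, 0.0896]
tcp_rot: [-3.14, 0.06, -0.002]
wrist_force: [0.4, 0.6, -3.1]
width: 0.615
grip_force: 53.7
```

```bash
python3 - <<'E'
from h import *
s=bot.read_state(); print(s["tool_pos"],s["tcp_rot"],s["wrist_force"],s["width"])
z=s["tool_pos"][2]+.014
i=bot.read_camera("side"); cv2.imwrite("pics/s5.png",cv2.resize(i[140:260,190:330][...,::-1],None,fx=5,fy=5,interpolation=cv2.INTER_CUBIC))
caps("thick",z,[.50,.045],.16)
E
```

```text
[0.5026858  0.04822974 0.08960644] [-3.13982286e+00  6.02111963e-02 -2.15233814e-03] [ 0.35225108  0.55992376 -3.12760931] 0.6145674267060538
thick top 0.67 mean [0.4619 0.0449] axis 101.9 len 0.0583 rect [463.   45.7] [47.2 52.8]
thick side 0.65 mean [0.4873 0.0478] axis 177.8 len 0.1602 rect [510.5  48.1] [ 64.4 160.3]
```

View pics/s5.png

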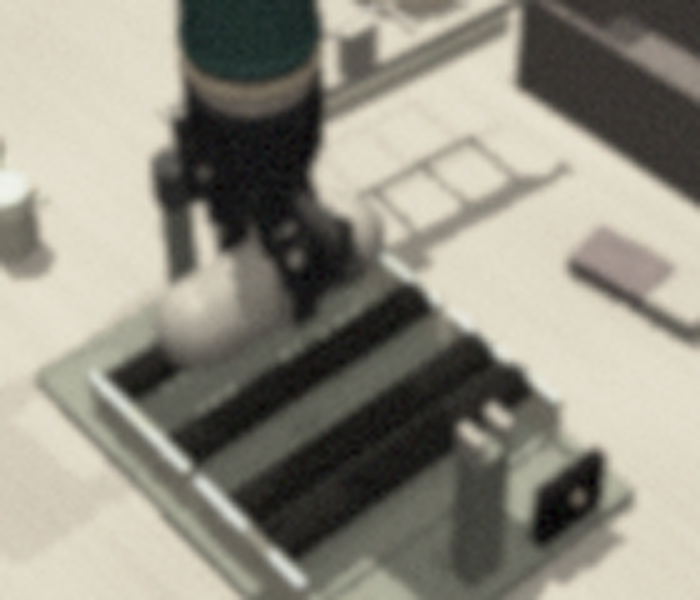

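The capsule hangs lengthwise above the wide pair, with its near end (crop 190,320) inside the end plate. I'll lower it slowly.

{"op": "servo_tool", "data": {
  "series": [
    [0, 0, -0.03, 0, 0, 0, 0.6],
    [0, 0, -0.06, 0, 0, 0, 0.6],
    [0, 0, -0.09, 0, 0, 0, 0.6],
    [0, 0, -0.12, 0, 0, 0, 0.6],
    [0, 0, -0.14, 0, 0, 0, 0.6],
    [0, 0, -0.14, 0, 0, 0, 0.6]
  ]
}}

```text
time: 17.9
tool_pos: [0.5013, 0.0482, 0.067]
tcp_rot: [-3.14, 0.06, 0.002]
wrist_force: [-0.5, 0.2, -3.2]
width: 0.616
grip_force: 53.7
```

{"op": "servo_tool", "data": {
  "series": [
    [0, 0, -0.007, 0, 0, 0, 0.6],
    [0, 0, -0.014, 0, 0, 0, 0.6],
    [0, 0, -0.02, 0, 0, 0, 0.6],
    [0, 0, -0.02, 0, 0, 0, 0.6]
  ]
}}

```text
time: 18.3
tool_pos: [0.502, 0.0482, 0.0649]
tcp_rot: [-3.14, 0.06, -0.001]
wrist_force: [0.1, 0.4, -3.2]
width: 0.611
grip_force: 53.7
```

{"op": "servo_tool", "data": {
  "series": [
    [0, 0, -0.007, 0, 0, 0, 0.6],
    [0, 0, -0.013, 0, 0, 0, 0.6],
    [0, 0, -0.013, 0, 0, 0, 0.6]
  ]
}}

```text
time: 18.6
tool_pos: [0.5019, 0.0482, 0.0628]
tcp_rot: [-3.14, 0.06, -0.0]
wrist_force: [-0.4, -0.3, -3.3]
width: 0.611
grip_force: 53.7
```

{"op": "servo_tool", "data": {
  "series": [
    [0, 0, -0.007, 0, 0, 0, 0.6],
    [0, 0, -0.013, 0, 0, 0, 0.6],
    [0, 0, -0.013, 0, 0, 0, 0.6]
  ]
}}

```text
time: 18.9
tool_pos: [0.5018, 0.0482, 0.0608]
tcp_rot: [-3.14, 0.06, -0.0]
wrist_force: [-0.7, 0.3, -2.9]
width: 0.617
grip_force: 53.7
```

{"op": "servo_tool", "data": {
  "series": [
    [0, 0, -0.007, 0, 0, 0, 0.6],
    [0, 0, -0.007, 0, 0, 0, 0.6],
    [0, 0, -0.007, 0, 0, 0, 0.6]
  ]
}}

```text
time: 19.2
tool_pos: [0.5022, 0.0483, 0.0601]
tcp_rot: [-3.14, 0.06, -0.001]
wrist_force: [1.0, 1.0, -3.2]
width: 0.613
grip_force: 53.7
```

{"op": "servo_tool", "data": {
  "series": [
    [0, 0, -0.007, 0, 0, 0, 0.6],
    [0, 0, -0.007, 0, 0, 0, 0.6],
    [0, 0, -0.007, 0, 0, 0, 0.6]
  ]
}}

```text
time: 19.5
tool_pos: [0.5022, 0.0488, 0.0593]
tcp_rot: [-3.139, 0.06, -0.002]
wrist_force: [-1.9, 4.9, -0.4]
width: 0.614
grip_force: 54.3
```

{"op": "servo_tool", "data": {
  "series": [
    [0, 0.005, 0, 0, 0, 0, 0.6],
    [0, 0.007, 0, 0, 0, 0, 0.6],
    [0, 0.007, 0, 0, 0, 0, 0.6]
  ]
}}

```text
time: 19.8
tool_pos: [0.5022, 0.0492, 0.059]
tcp_rot: [-3.14, 0.06, -0.002]
wrist_force: [0.1, 1.9, -1.6]
width: 0.611
grip_force: 54.2
```

{"op": "servo_tool", "data": {
  "series": [
    [0, 0, -0.005, 0, 0, 0, 0.6],
    [0, 0, -0.005, 0, 0, 0, 0.6],
    [0, 0, -0.005, 0, 0, 0, 0.6]
  ]
}}

```text
time: 20.1
tool_pos: [0.5022, 0.0496, 0.0583]
tcp_rot: [-3.139, 0.06, -0.002]
wrist_force: [-0.8, 5.5, 0.9]
width: 0.617
grip_force: 54.3
```

{"op": "servo_tool", "data": {
  "series": [
    [0, 0.008, 0, 0, 0, 0, 0.6],
    [0, 0.008, -0.003, 0, 0, 0, 0.6],
    [0, 0.008, -0.005, 0, 0, 0, 0.6],
    [0, 0.008, -0.005, 0, 0, 0, 0.6]
  ]
}}

```text
time: 20.5
tool_pos: [0.5021, 0.0506, 0.0574]
tcp_rot: [-3.14, 0.06, -0.001]
wrist_force: [0.7, 2.9, -0.5]
width: 0.614
grip_force: 54.0
```

{"op": "servo_tool", "data": {
  "series": [
    [0, 0.005, 0, 0, 0, 0, 0.6],
    [0, 0.005, -0.003, 0, 0, 0, 0.6],
    [0, 0.005, -0.006, 0, 0, 0, 0.6],
    [0, 0.005, -0.006, 0, 0, 0, 0.6]
  ]
}}

```text
time: 20.9
tool_pos: [0.5019, 0.0514, 0.0565]
tcp_rot: [-3.14, 0.06, -0.0]
wrist_force: [-0.2, 2.7, -1.4]
width: 0.611
grip_force: 54.0
```

{"op": "servo_tool", "data": {
  "series": [
    [0, 0.003, -0.003, 0, 0, 0, 0.6],
    [0, 0.003, -0.007, 0, 0, 0, 0.6],
    [0, 0.003, -0.007, 0, 0, 0, 0.6]
  ]
}}

```text
time: 21.2
tool_pos: [0.5019, 0.0516, 0.0561]
tcp_rot: [-3.14, 0.06, -0.0]
wrist_force: [-2.9, 1.5, 5.3]
width: 0.614
grip_force: 54.8
```

```bash
python3 - <<'E'
from h import *
s=bot.read_state(); print(s["tool_pos"],s["wrist_force"],s["torque"])
i=bot.read_camera("side"); cv2.imwrite("pics/s6.png",cv2.resize(i[150:260,195:295][...,::-1],None,fx=5.4,fy=5.4,interpolation=cv2.INTER_CUBIC))
caps("thick",.0705,[.50,.045],.16)
g=bot.read_camera("top"); cv2.imwrite("pics/t6.png",g[...,::-1]); g=g.mean(2)
for r in range(214,232,3):
    print(r,g[r,224:300].astype(int).tolist() if r in(226,) else "")
E
```

```text
[0.50193899 0.0515817  0.05614206] [-2.85714471  1.49825441  5.31790054] [0.22869477 0.40470314 0.00831662]
thick top 0.51 mean [0.4697 0.0476] axis 92.5 len 0.0519 rect [470.4  48.8] [30.5 51.4]
thick side 0.96 mean [0.4911 0.0499] axis 179.9 len 0.166 rect [510.   49.2] [ 66.5 165.1]
214 
217 
220 
223 
226 [49, 50, 49, 50, 49, 50, 48, 45, 53, 45, 52, 48, 45, 47, 43, 44, 43, 42, 46, 41, 43, 39, 38, 44, 51, 47, 46, 49, 51, 47, 45, 47, 41, 42, 52, 56, 55, 56, 53, 57, 59, 44, 27, 20, 24, 24, 14, 20, 24, 21, 31, 56, 52, 28, 22, 31, 26, 31, 23, 32, 22, 51, 69, 73, 92, 102, 98, 104, 102, 105, 105, 100, 108, 108, 102, 103]
229
```

{"op": "servo_tool", "data": {
  "series": [
    [0, 0.001, 0, 0, 0, 0, 0.38],
    [0, 0.001, 0, 0, 0, 0, 0.37],
    [0, 0.001, 0, 0, 0, 0, 0.36],
    [0, 0.001, 0, 0, 0, 0, 0.35],
    [0, 0.001, 0, 0, 0, 0, 0.33],
    [0, 0.001, 0, 0, 0, 0, 0.3],
    [0, 0.001, 0, 0, 0, 0, 0.25],
    [0, 0.001, 0, 0, 0, 0, 0.25]
  ],
  "newtons": 20
}}

```text
time: 22.3
tool_pos: [0.502, 0.0518, 0.0555]
tcp_rot: [-3.14, 0.06, -0.001]
wrist_force: [-0.0, -0.5, -0.0]
width: 0.75
grip_force: 0.0
```

```bash
python3 - <<'E'
from h import *
caps("thick",.0705,[.50,.045],.16)
s=bot.read_state(); print(s["tool_pos"],s["wrist_force"],s["torque"],s["time"])
E
```

```text
thick top 0.48 mean [0.468  0.0481] axis 93.1 len 0.0519 rect [468.8  48.7] [27.4 51.4]
thick side 0.62 mean [0.4896 0.0505] axis 1.5 len 0.1701 rect [509.1  50.8] [ 69.1 168.8]
[0.50199446 0.05183577 0.05545925] [-0.61364194  0.61843234  0.24988476] [-0.00968939  0.05987036  0.01809781] 22.5
```

{"op": "servo_tool", "data": {
  "series": [
    [0, 0, 0.1, 0, 0, 0, 0.25],
    [0, 0, 0.3, 0, 0, 0, 0.25],
    [0, 0, 0.6, 0, 0, 0, 0.25],
    [0, 0, 0.9, 0, 0, 0, 0.25],
    [0, 0, 1, 0, 0, 0, 0.4],
    [0, 0, 1, 0, 0, 0, 0.4]
  ]
}}

```text
time: 23.1
tool_pos: [0.5043, 0.052, 0.209]
tcp_rot: [-3.139, 0.06, -0.012]
wrist_force: [0.0, 0.1, -0.4]
width: 0.599
grip_force: 0.0
```

{"op": "servo_tool", "data": {
  "series": [
    [-0.217, 0.96, 0, 0, 0, -0.008, 0.4],
    [-0.217, 0.96, 0, 0, 0, -0.008, 0.4],
    [-0.217, 0.96, 0, 0, 0, -0.008, 0.4],
    [-0.217, 0.96, 0, 0, 0, -0.008, 0.4]
  ]
}}

```text
time: 23.5
tool_pos: [0.4665, 0.1999, 0.2026]
tcp_rot: [-3.139, 0.091, 0.007]
wrist_force: [0.1, -0.7, -0.5]
width: 0.599
grip_force: 0.0
```

{"op": "servo_tool", "data": {
  "series": [
    [-0.217, 0.96, 0, 0, 0, 0, 0.4],
    [-0.217, 0.96, 0, 0, 0, 0, 0.4],
    [-0.217, 0.96, 0, 0, 0, 0, 0.4],
    [-0.217, 0.96, -0.3, 0, 0, 0, 0.4],
    [-0.217, 0.96, -0.65, 0, 0, 0, 0.4],
    [-0.217, 0.96, -0.75, 0, 0, 0, 0.4],
    [-0.217, 0.96, -0.75, 0, 0, 0, 0.4]
  ]
}}

```text
time: 24.2
tool_pos: [0.4326, 0.3362, 0.0864]
tcp_rot: [3.133, -0.099, -0.015]
wrist_force: [-0.2, 0.1, -0.0]
width: 0.602
grip_force: 0.0
```

```bash
python3 - <<'E'
from h import *
caps("thick",.0705,[.50,.045],.16)
s=bot.read_state(); print(s["tool_pos"],s["tcp_rot"],s["wrist_force"],s["q"][5])
i=bot.read_camera("side"); cv2.imwrite("pics/sA.png",i[...,::-1])
t=bot.read_camera("top"); cv2.imwrite("pics/tA.png",t[...,::-1])
a=cv2.resize(i[130:240,120:300][...,::-1],None,fx=3,fy=3,interpolation=cv2.INTER_CUBIC)
b=cv2.resize(t[160:245,200:320][...,::-1],(540,382),interpolation=cv2.INTER_CUBIC)[:270]
cv2.imwrite("pics/ab.png",np.vstack([a,b]))
caps("thin",.024,[.437,.340],.13)
E
```

```text
thick top 0.87 mean [0.5017 0.0479] axis 177.4 len 0.1605 rect [502.4  48.5] [ 56.2 160.5]
thick side 0.71 mean [0.5062 0.0492] axis 0.8000000000000114 len 0.1658 rect [509.6  49.6] [ 68.7 165.3]
[0.43815334 0.34011701 0.09423399] [-3.13753239  0.10042205 -0.0038928 ] [-0.03616289  0.71872796  0.27629683] 2.2493742092829834
thin top 0.61 mean [0.4293 0.3397] axis 175.7 len 0.1269 rect [435.8 340. ] [ 36.2 126.7]
thin side 0.6 mean [0.4421 0.3406] axis 178.9 len 0.1278 rect [442.2 339.1] [ 50.6 127.8]
```

View pics/ab.png

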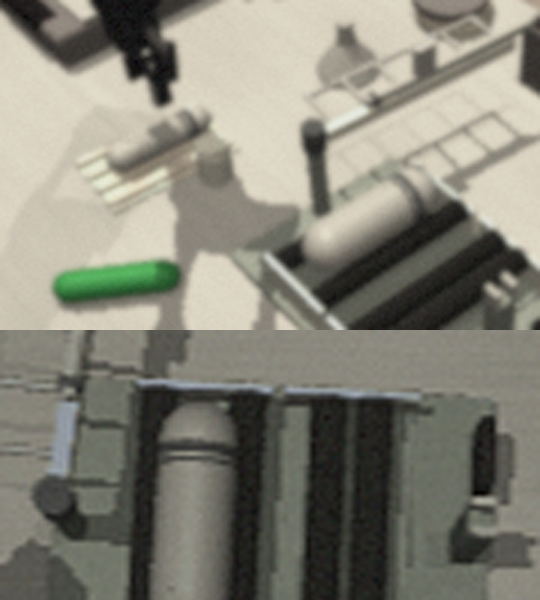

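The thick capsule lies straight and centred in the wide groove, between the end plates. In the camera frame it is at (0.502, 0.048) with its axis at 177.4°. The thin capsule is under the fingers, so I'll descend with a careful closing.

{"op": "servo_tool", "data": {
  "series": [
    [-0.006, 0.003, -0.2, 0, 0, 0, 0.3],
    [-0.006, 0.003, -0.38, 0, 0, 0, 0.3],
    [-0.006, 0.003, -0.48, 0, 0, 0, 0.3],
    [-0.006, 0.003, -0.53, 0, 0, 0, 0.3],
    [-0.006, 0.003, -0.53, 0, 0, 0, 0.3],
    [-0.006, 0.003, -0.53, 0, 0, 0, 0.3]
  ]
}}

```text
time: 25.3
tool_pos: [0.4367, 0.3408, 0.0143]
tcp_rot: [-3.138, 0.1, -0.003]
wrist_force: [0.3, 0.0, 0.8]
width: 0.7
grip_force: 0.0
```

{"op": "servo_tool", "data": {
  "series": [
    [0, 0, 0, 0, 0, 0, 0.4],
    [0, 0, 0, 0, 0, 0, 0.45],
    [0, 0, 0, 0, 0, 0, 0.5],
    [0, 0, 0, 0, 0, 0, 0.52]
  ],
  "newtons": 20
}}

```text
time: 25.7
tool_pos: [0.4363, 0.3405, 0.0139]
tcp_rot: [-3.138, 0.1, -0.002]
wrist_force: [-0.2, -0.4, -0.0]
width: 0.479
grip_force: 0.0
```

{"op": "servo_tool", "data": {
  "series": [
    [0, 0, 0, 0, 0, 0, 0.54],
    [0, 0, 0, 0, 0, 0, 0.56]
  ]
}}

```text
time: 25.9
tool_pos: [0.4364, 0.3416, 0.0142]
tcp_rot: [-3.136, 0.101, -0.002]
wrist_force: [0.1, 4.7, 1.8]
width: 0.442
grip_force: 2.3
```

{"op": "servo_tool", "data": {
  "series": [
    [0, 0, 0, 0, 0, 0, 0.58],
    [0, 0, 0, 0, 0, 0, 0.6]
  ]
}}

```text
time: 26.1
tool_pos: [0.4368, 0.343, 0.0148]
tcp_rot: [-3.134, 0.101, -0.004]
wrist_force: [-2.9, 8.1, 3.3]
width: 0.404
grip_force: 4.0
```

{"op": "servo_tool", "data": {
  "series": [
    [0, 0.012, 0, 0, 0, 0, 0.6],
    [0, 0.012, 0, 0, 0, 0, 0.6]
  ]
}}

```text
time: 26.3
tool_pos: [0.4367, 0.3434, 0.0142]
tcp_rot: [-3.137, 0.1, -0.003]
wrist_force: [-1.1, 4.8, 3.5]
width: 0.398
grip_force: 2.5
```

{"op": "servo_tool", "data": {
  "series": [
    [0, 0, 0, 0, 0, 0, 0.8],
    [0, 0, 0, 0, 0, 0, 0.8],
    [0, 0, 0, 0, 0, 0, 0.8],
    [0, 0, 0, 0, 0, 0, 0.8]
  ],
  "newtons": 40
}}

```text
time: 26.7
tool_pos: [0.4368, 0.3435, 0.0145]
tcp_rot: [-3.136, 0.101, -0.003]
wrist_force: [-0.5, 5.9, 4.8]
width: 0.384
grip_force: 39.4
```

{"op": "servo_tool", "data": {
  "series": [
    [0, 0, 0.05, 0, 0, 0, 0.8],
    [0, 0, 0.15, 0, 0, 0, 0.8],
    [0, 0, 0.35, 0, 0, 0, 0.8],
    [0, 0, 0.6, 0, 0, 0, 0.8],
    [0, 0, 0.85, 0, 0, 0, 0.8],
    [0, 0, 1, 0, 0, 0, 0.8]
  ]
}}

```text
time: 27.3
tool_pos: [0.437, 0.342, 0.1673]
tcp_rot: [-3.138, 0.1, -0.006]
wrist_force: [1.1, 0.8, -1.9]
width: 0.382
grip_force: 40.0
```

{"op": "servo_tool", "data": {
  "series": [
    [0, 0, 0.15, 0, 0, 0, 0.8],
    [0.02, -0.15, 0.27, 0, 0, 0, 0.8],
    [0.05, -0.35, 0.27, 0, 0, 0.005, 0.8],
    [0.1, -0.6, 0.27, 0, 0, 0.009, 0.8],
    [0.136, -0.879, 0.27, 0, 0, 0.009, 0.8]
  ]
}}

```text
time: 27.8
tool_pos: [0.4561, 0.2087, 0.2046]
tcp_rot: [-3.141, 0.053, -0.001]
wrist_force: [-0.3, -0.6, -2.4]
width: 0.383
grip_force: 40.1
```

{"op": "servo_tool", "data": {
  "series": [
    [0.04, -0.28, 0, 0, 0, 0, 0.8],
    [0.09, -0.56, 0, 0, 0, 0, 0.8],
    [0.136, -0.85, 0, 0, 0, 0, 0.8],
    [0.136, -0.879, 0, 0, 0, 0, 0.8]
  ]
}}

```text
time: 28.2
tool_pos: [0.4765, 0.0736, 0.2043]
tcp_rot: [3.139, -0.063, 0.0]
wrist_force: [0.1, 0.3, -2.1]
width: 0.381
grip_force: 40.2
```

{"op": "servo_tool", "data": {
  "series": [
    [0.04, -0.25, 0, 0, 0, 0, 0.8],
    [0.09, -0.5, 0, 0, 0, 0, 0.8],
    [0.136, -0.7, 0, 0, 0, 0, 0.8],
    [0.136, -0.83, 0, 0, 0, 0, 0.8],
    [0.136, -0.879, -0.1, 0, 0, 0, 0.8],
    [0.136, -0.879, -0.3, 0, 0, 0, 0.8],
    [0.136, -0.879, -0.5, 0, 0, 0, 0.8],
    [0.136, -0.879, -0.6, 0, 0, 0, 0.8],
    [0.136, -0.879, -0.6, 0, 0, 0, 0.8],
    [0.136, -0.879, -0.6, 0, 0, 0, 0.8]
  ]
}}

```text
time: 29.2
tool_pos: [0.4965, -0.0527, 0.1134]
tcp_rot: [-3.14, 0.054, 0.002]
wrist_force: [0.1, 0.5, -2.3]
width: 0.384
grip_force: 40.5
```

```bash
python3 - <<'E'
from h import *
s=bot.read_state(); print(s["time"],s["tool_pos"],s["tcp_rot"],s["wrist_force"],s["q"][5])
caps("thin",s["tool_pos"][2]+.0095,[.498,-.055],.13)
caps("thick",.0705,[.50,.045],.16)
E
```

```text
29.2 [ 0.49646331 -0.0527218   0.11340505] [-3.13957157e+00  5.42929599e-02  1.82538819e-03] [ 0.05370977  0.51311741 -2.31441224] 1.4478657880995018
thin top 0.72 mean [ 0.4552 -0.0545] axis 2.1999999999999886 len 0.0466 rect [455.9 -54.4] [46.2 31.7]
thin side 0.5 mean [ 0.4734 -0.0509] axis 9.800000000000011 len 0.0788 rect [475.  -52.3] [78.  39.4]
thick top 0.63 mean [0.5072 0.0493] axis 174.8 len 0.1572 rect [503.4  47.6] [ 51.2 157.3]
thick side 0.63 mean [0.4854 0.0493] axis 3.1999999999999886 len 0.13 rect [487.9  49.4] [ 70.9 125.3]
```

{"op": "servo_tool", "data": {
  "series": [
    [0, 0.004, -0.06, 0, 0, 0, 0.8],
    [0, 0.004, -0.14, 0, 0, 0, 0.8],
    [0, 0.004, -0.22, 0, 0, 0, 0.8],
    [0, 0.004, -0.27, 0, 0, 0, 0.8],
    [0, 0.004, -0.3, 0, 0, 0, 0.8],
    [0, 0.004, -0.3, 0, 0, 0, 0.8],
    [0, 0.004, -0.3, 0, 0, 0, 0.8]
  ]
}}

```text
time: 30.3
tool_pos: [0.4974, -0.0529, 0.0689]
tcp_rot: [-3.14, 0.055, -0.001]
wrist_force: [0.5, -0.5, -2.7]
width: 0.383
grip_force: 40.5
```

{"op": "servo_tool", "data": {
  "series": [
    [0, 0, -0.006, 0, 0, 0, 0.8],
    [0, 0, -0.013, 0, 0, 0, 0.8],
    [0, 0, -0.02, 0, 0, 0, 0.8],
    [0, 0, -0.02, 0, 0, 0, 0.8]
  ]
}}

```text
time: 30.7
tool_pos: [0.4972, -0.0529, 0.066]
tcp_rot: [-3.14, 0.055, -0.001]
wrist_force: [-0.9, 0.6, -2.9]
width: 0.381
grip_force: 40.5
```

{"op": "servo_tool", "data": {
  "series": [
    [0, 0.005, -0.006, 0, 0, 0, 0.8],
    [0, 0.005, -0.013, 0, 0, 0, 0.8],
    [0, 0.005, -0.013, 0, 0, 0, 0.8],
    [0, 0.005, -0.013, 0, 0, 0, 0.8]
  ]
}}

```text
time: 31.1
tool_pos: [0.4972, -0.0521, 0.064]
tcp_rot: [-3.14, 0.055, -0.001]
wrist_force: [-0.1, 0.8, -2.3]
width: 0.38
grip_force: 40.5
```

{"op": "servo_tool", "data": {
  "series": [
    [0, 0, -0.007, 0, 0, 0, 0.8],
    [0, 0, -0.007, 0, 0, 0, 0.8],
    [0, 0, -0.007, 0, 0, 0, 0.8]
  ]
}}

```text
time: 31.4
tool_pos: [0.4971, -0.0521, 0.0629]
tcp_rot: [-3.14, 0.055, -0.001]
wrist_force: [0.6, 0.4, -1.3]
width: 0.383
grip_force: 40.5
```

{"op": "servo_tool", "data": {
  "series": [
    [0, 0, -0.007, 0, 0, 0, 0.8],
    [0, 0, -0.007, 0, 0, 0, 0.8],
    [0, 0, -0.007, 0, 0, 0, 0.8]
  ]
}}

```text
time: 31.7
tool_pos: [0.4971, -0.0521, 0.0619]
tcp_rot: [-3.14, 0.055, -0.001]
wrist_force: [0.5, 0.0, -1.8]
width: 0.383
grip_force: 40.4
```

{"op": "servo_tool", "data": {
  "series": [
    [0, 0, -0.004, 0, 0, 0, 0.8],
    [0, 0, -0.004, 0, 0, 0, 0.8],
    [0, 0, -0.004, 0, 0, 0, 0.8]
  ]
}}

```text
time: 32.0
tool_pos: [0.4973, -0.0521, 0.0614]
tcp_rot: [-3.14, 0.055, -0.001]
wrist_force: [0.2, -0.9, -1.3]
width: 0.377
grip_force: 40.5
```

{"op": "servo_tool", "data": {
  "series": [
    [0, 0, -0.004, 0, 0, 0, 0.8],
    [0, 0, -0.004, 0, 0, 0, 0.8],
    [0, 0, -0.004, 0, 0, 0, 0.8]
  ]
}}

```text
time: 32.3
tool_pos: [0.4974, -0.0522, 0.0612]
tcp_rot: [-3.14, 0.055, -0.001]
wrist_force: [-1.9, -0.1, 4.2]
width: 0.379
grip_force: 41.0
```

Contact came with almost no side force, so the capsule is seated. I'll release slowly.

{"op": "servo_tool", "data": {
  "series": [
    [0, 0, 0, 0, 0, 0, 0.62],
    [0, 0, 0, 0, 0, 0, 0.61],
    [0, 0, 0, 0, 0, 0, 0.6],
    [0, 0, 0, 0, 0, 0, 0.59],
    [0, 0, 0, 0, 0, 0, 0.57],
    [0, 0, 0, 0, 0, 0, 0.53],
    [0, 0, 0, 0, 0, 0, 0.48],
    [0, 0, 0, 0, 0, 0, 0.48]
  ],
  "newtons": 20
}}

```text
time: 33.1
tool_pos: [0.4972, -0.0521, 0.0606]
tcp_rot: [-3.14, 0.055, -0.001]
wrist_force: [-0.4, 0.5, -0.8]
width: 0.517
grip_force: 0.0
```

{"op": "servo_tool", "data": {
  "series": [
    [0, 0, 0.05, 0, 0, 0, 0.48],
    [0, 0, 0.2, 0, 0, 0, 0.48],
    [0, 0, 0.5, 0, 0, 0, 0.48],
    [0, 0, 0.8, 0, 0, 0, 0.48],
    [0, 0, 1, 0, 0, 0, 0.48]
  ]
}}

```text
time: 33.6
tool_pos: [0.4985, -0.0523, 0.2149]
tcp_rot: [-3.141, 0.055, -0.008]
wrist_force: [1.4, -0.1, -0.1]
width: 0.514
grip_force: 0.0
```

{"op": "servo_tool", "data": {
  "series": [
    [-0.4, -0.3, 0.2, 0, 0, 0, 0.48],
    [-0.7, -0.6, 0.3, 0, 0, 0, 0.48],
    [-0.7, -0.9, 0.3, 0, 0, 0, 0.48],
    [-0.7, -1, 0.3, 0, 0, 0, 0.48],
    [-0.7, -1, 0.3, 0, 0, 0, 0.48]
  ]
}}

```text
time: 34.1
tool_pos: [0.391, -0.2069, 0.2578]
tcp_rot: [3.138, -0.065, 0.005]
wrist_force: [0.1, 1.3, -0.1]
width: 0.523
grip_force: 0.0
```

```bash
python3 - <<'E'
from h import *
np.set_printoptions(precision=3,suppress=True)
s=bot.read_state(); print(s["time"],s["tool_pos"],s["wrist_force"])
caps("thin",.070,[.498,-.055],.13)
caps("thick",.0705,[.50,.045],.16)
for k,z in dict(jar=0,tin=0,latch_tab=.17,gate_hinge=.118).items():
    for n in("top","side"):
        for m in bot.mark_of(k,n)[:1]: print(k,n,round(m["score"],2),onz(n,(m["at"][1]*512,m["at"][0]*384),z))
t=bot.read_camera("top"); i=bot.read_camera("side")
a=cv2.resize(t[110:260,130:350][...,::-1],(780,532),interpolation=cv2.INTER_CUBIC)
cv2.imwrite("pics/fin.png",a); cv2.imwrite("pics/finside.png",i[...,::-1])
E
```

```text
34.1 [ 0.391 -0.207  0.258] [ 0.094  1.301 -0.102]
thin top 0.68 mean [ 0.496 -0.057] axis 178.0 len 0.1263 rect [495.5 -57.3] [ 32.  126.3]
thin side 0.75 mean [ 0.469 -0.053] axis 179.0 len 0.0976 rect [483.5 -52.3] [38.9 97.6]
thick top 0.79 mean [0.503 0.047] axis 177.8 len 0.1574 rect [503.7  47.2] [ 53.4 157.5]
thick side 0.72 mean [0.488 0.051] axis 6.400000000000006 len 0.137 rect [492.7  50.3] [ 69.8 130.3]
jar top 0.48 [ 0.715 -0.354  0.   ]
jar side 0.75 [ 0.403 -0.279  0.   ]
tin top 0.46 [0.451 0.267 0.   ]
tin side 0.48 [0.47  0.276 0.   ]
latch_tab top 0.48 [0.645 0.117 0.17 ]
latch_tab side 0.38 [0.645 0.111 0.17 ]
gate_hinge top 0.95 [0.513 0.147 0.118]
gate_hinge side 0.96 [0.501 0.151 0.118]
```

View pics/fin.png

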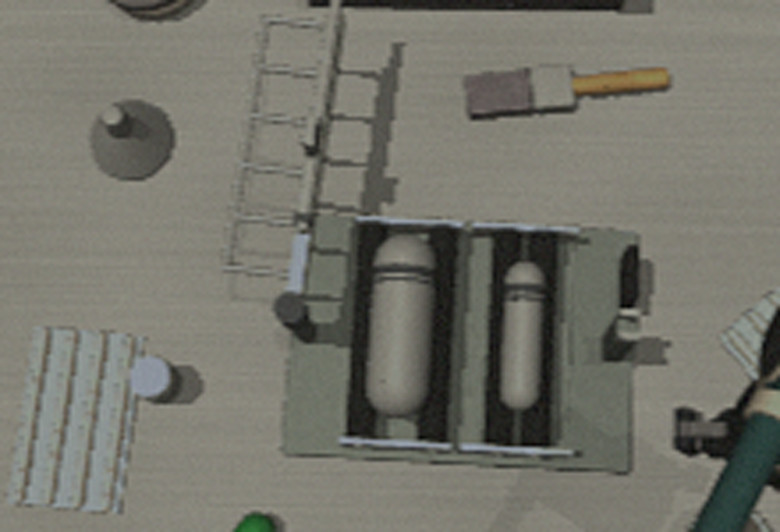

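Both capsules lie in their grooves between the end plates (crop 400,325 and 522,335), and the tin, funnel and brush stand as before. I'll check the gate angle numerically.

```bash
python3 - <<'E'
from h import *
t=bot.read_camera("top").mean(2)
p=np.array([.5,-.004]);yaw=-.036
rot=lambda a:np.array([[np.cos(a),-np.sin(a)],[np.sin(a),np.cos(a)]])
H=p+rot(yaw)@[0,.14]
for g in(1.40,1.45,1.5):
    print(g,[proj("top",[*(H+rot(yaw+g)@[0,-d]),.126]).round(1).tolist() for d in(.09,.2,.25)])
# bright bar centre on rows
for d in(.2,.25):
    r=int(proj("top",[*(H+rot(yaw+1.5)@[0,-d]),.126])[1]); print(r,t[r,212:234].astype(int).tolist())
print(bot.read_state()["time"])
E
```

```text
1.4 [[219.7, 168.2], [228.5, 133.4], [232.4, 118.1]]
1.45 [[218.2, 167.9], [225.2, 132.8], [228.3, 117.3]]
1.5 [[216.7, 167.7], [221.9, 132.4], [224.2, 116.8]]
132 [130, 128, 124, 130, 124, 123, 115, 125, 128, 133, 108, 71, 88, 117, 131, 128, 128, 130, 132, 129, 127, 125]
116 [113, 124, 131, 134, 141, 138, 136, 131, 119, 117, 123, 131, 121, 104, 79, 105, 133, 132, 132, 130, 133, 132]
35.05
```

```bash
python3 -c "
from workcell import bot
print(bot.finish_job())"
```

```text
the job is handed in; nothing more can be done
None
```

The job is handed in at about 35 s: the gate is open at about 1.5 rad, and the thick and thin capsules lie in the wide and narrow grooves, between the end plates. One doubt: the thick capsule touched the -y wide roller about 3 mm off-centre while being lowered and may have turned it slightly.

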